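# Line up the blue inks by shade on the ink board

## Robot

A 7-joint arm with a two-finger parallel gripper is mounted at the origin on the work surface. World frame = base frame: x ahead of the robot, y to its left, z up, the work surface at z = 0. Lengths are in m, angles in rad, forces in N, time in s.
With the tool pointing down it reaches from about 0.4 to 0.9 m from the base axis. Payload 5.6 kg.
Tool frame: the origin (TCP) lies midway between the tips of the shut fingers; the grasp point (between the pads) lies 19 mm behind it; z points along the fingers, y is the line along which they close (so a half turn about z gives the same grasp; the last joint's range is limited). The gripper opens to 92 mm and grips with 3 to 60 N. Pads are 20 mm wide; open, the fingers measure 128 mm over their backs; the gripper's body (75 mm by 189 mm) begins 69 mm behind the grasp point.
Start: joints at [-1.151, 0.468, -0.012, 1.603, 0.006, 1.071, -0.056], TCP at [0.29, 0.582, 0.215] pointing down, gripper open.
Joint ranges: [-2.53, 2.53], [-0.31, 2.02], [-1.57, 1.55], [0.28, 2.44], [-1.29, 4.43], [0.15, 1.84], [-2.92, 2.92]. Speed limits (rad/s): [2.57, 2.57, 3.14, 3.14, 3.14, 3.14, 3.14].

## Interface

Orientations are given as a 3x3 rotation matrix whose columns are the frame's x, y, z axes.
In Python, from station import env, effector, solver, viewer, workorder, search_frame, tip_of gives the robot as it stands. Calls block until the motion is done:
- env.reach(position, orientation): joint-space move of the TCP to a pose.
- env.movel(position, frame=None, rate=0.15): straight line of the TCP; frame=None keeps the orientation; rate is the mean speed in m/s.
- env.goto_joints(angles): joint-space move.
- effector.release() and effector.grasp(squeeze=None): open the fingers fully, or close them until they stop; squeeze is the grip in N (None keeps the last).
- env.pause(seconds).
- solver.inverse_kinematics(position, orientation): joint angles nearest the present ones, or None.
- env.sense(): the state.
- viewer.read_camera(name): name is "scene" or "side" or "wrist"; returns (picture, depth): 384x512x3 uint8, red, green, blue; 384x512 float32, m along the optical axis (not along the pixel's ray), 0 where there is no reading.
- viewer.camera_info(name): a dict with "intrinsics" (3x3 intrinsics, pixels), "dist_coeffs" ([k1, k2, p1, p2, k3] as OpenCV has them; the pictures are not rectified), "eye" and "rotation" of the camera in the world; the wrist camera has in their place "T_tool_cam" (4x4, takes a point from camera to tool coordinates, whose origin is the TCP and whose axes are the flange's). Camera axes: x right, y up, looking along -z (the intrinsics and any distortion apply to the point x, -y, -z); pixel columns grow to the right and rows downward; lengths in m; the calibration is good to about 2 mm. A picture is of the moment at which its call begins: read the wrist's pose just before it. camera_info takes no time and is no camera call.
A pose or a line that the arm cannot do raises env.PlanningError and nothing moves.
- workorder.finish_job(): hands the job in; it is judged then, once.
Trained networks look in the newest picture that a camera, given by its name, has taken for a name from the list of things; names that differ only in an ending like _2 or _b are one class to them, and where a whole thing is asked for, a point or a joint stands for the part that bears it (a point fixed in the world has none). Each returns a list of dicts, best first, with "score" (0 to 1); they miss things now and then, are a little off and sometimes report something else, mostly with a low value. They report only what shows in the picture. A call takes as long as a camera call.
- search_frame(camera, name): "at" ([x, y, z] in m, in world coordinates, good to about 4 mm: the middle of the surface that is visible of it).
- tip_of(camera, name): "at" ([x, y, z] in m, in world coordinates, good to about 4 mm: a listed point, or the origin of a listed thing).
The state is a dict: "t": time; "joint_positions": joint angles; "joint_velocities": joint speeds; "tau": joint torques, N m; "ee_pos": TCP position; "tcp_rot": TCP orientation; "wrist_force": force on the tool from outside, world axes, zero at the start; "moment": the same for the moment, N m; "gripper_width": finger opening in m; "grasp_force": force on a finger pad.
Only numpy, scipy, OpenCV 4.12 (cv2) and the standard library are available. Lean on these libraries where they do the work, as an engineer would, in place of code of your own. Each camera call takes 0.05 s, during which the arm holds its last target. There are 200 camera calls.

## Task

Finish the row on the ink board: stand the four pots of blue ink on the four empty pads between the white pot and the black pot, in order of shade, so that the palest blue is next to the white, the darkest blue next to the black and the row darkens step by step. Set each pot upright in the middle of its pad (put it down, do not drop it), and leave the white and black pots standing where they are.

Things in the scene. Friction and masses are not known exactly. Their poses are not given: they have to be found in the camera images.
- pale_center (a point): Loose closed ink pot, pale baby blue (palest of the four): straight round pot 58 mm in diameter over its grey screw lid and 78 mm tall, about 0.15 to 0.3 kg, with the ink's colour on its side and as a round dab on the lid. This point is its centre, 39 mm above its underside; z is the pot's axis. It starts upright on the bench (height 0).
- sky_center (a point): Loose closed ink pot, bright sky blue (second palest): straight round pot 58 mm in diameter over its grey screw lid and 78 mm tall, about 0.15 to 0.3 kg, with the ink's colour on its side and as a round dab on the lid. This point is its centre, 39 mm above its underside; z is the pot's axis. It starts upright on the bench (height 0).
- mid_center (a point): Loose closed ink pot, strong medium blue (second darkest): straight round pot 58 mm in diameter over its grey screw lid and 78 mm tall, about 0.15 to 0.3 kg, with the ink's colour on its side and as a round dab on the lid. This point is its centre, 39 mm above its underside; z is the pot's axis. It starts upright on the bench (height 0).
- navy_center (a point): Loose closed ink pot, dark navy blue (darkest of the four, yet clearly blue beside the black): straight round pot 58 mm in diameter over its grey screw lid and 78 mm tall, about 0.15 to 0.3 kg, with the ink's colour on its side and as a round dab on the lid. This point is its centre, 39 mm above its underside; z is the pot's axis. It starts upright on the bench (height 0).
- pad_a: Grey rubber pad, 67 mm across, flush in the top of the fixed plywood ink board, 15 mm above the bench: first blue place from the board's +y end, 120 mm to +y of the board's middle. Origin: centre of its top; z up, y along the row of six pads (80 mm apart), x across the board to its back. Board 104 mm deep, 500 mm long; an 8 mm high batten along its back starts 42 mm behind the pad centres.
- pad_b: Grey rubber pad, 67 mm across, flush in the top of the fixed plywood ink board, 15 mm above the bench: next, 40 mm to +y of the middle. Origin: centre of its top; z up, y along the row of six pads (80 mm apart), x across the board to its back. Board 104 mm deep, 500 mm long; an 8 mm high batten along its back starts 42 mm behind the pad centres.
- pad_c: Grey rubber pad, 67 mm across, flush in the top of the fixed plywood ink board, 15 mm above the bench: next, 40 mm to -y of the middle. Origin: centre of its top; z up, y along the row of six pads (80 mm apart), x across the board to its back. Board 104 mm deep, 500 mm long; an 8 mm high batten along its back starts 42 mm behind the pad centres.
- pad_d: Grey rubber pad, 67 mm across, flush in the top of the fixed plywood ink board, 15 mm above the bench: last, 120 mm to -y of the middle. Origin: centre of its top; z up, y along the row of six pads (80 mm apart), x across the board to its back. Board 104 mm deep, 500 mm long; an 8 mm high batten along its back starts 42 mm behind the pad centres.
- white_center (a point): Loose ink pot of the same size, white, already standing on one end pad of the board, 80 mm beyond pad_a or pad_d; which end varies. It stays there. This point is its centre, 39 mm above its underside.
- black_center (a point): Loose ink pot of the same size, black, already standing on one end pad of the board, 80 mm beyond pad_a or pad_d; which end varies. It stays there. This point is its centre, 39 mm above its underside.

How it is judged:
By the outcome, as a careful person would: the job done as asked, in the order asked, and still so for the second after the job is handed in, with the robot touching nothing.
It also fails if it takes over 99 s, if anything falls off the work surface, if the arm or the gripper's body presses on something with over 40 N, if the wrist force passes 120 N, or if a joint passes its speed limit or range.

## Working session

There is one attempt and no reset: what is moved stays moved. The work goes in short steps, each a Python script; the robot and the scene stay as the last script left them, time stands still between calls to the robot, and variables do not carry over. Pictures are saved under pics/ and viewed, at most 14 in all, crops included, and the job is handed in when it is done.

```bash
ls; mkdir -p pics; cat > m1.py <<'E'
from station import env, effector, solver, viewer, workorder, search_frame, tip_of
import cv2, numpy as np
for c in ("scene","side"):
    im,d=viewer.read_camera(c); cv2.imwrite(f"pics/{c}0.png",im[:,:,::-1])
    for n in "pale sky mid navy white black".split():
        print(c,n,[(np.round(r["at"],3).tolist(),round(r["score"],2)) for r in tip_of(c,n+"_center")[:3]])
    print(c,"pad",[(np.round(r["at"],3).tolist(),round(r["score"],2)) for r in tip_of(c,"pad_a")[:6]])
    i=viewer.camera_info(c); print(np.round(i["eye"],3),np.round(i["dist_coeffs"],3))
s=env.sense(); print(s["t"],np.round(s["tcp_rot"],2).tolist(),s["gripper_width"])
E
python3 m1.py
```

```text
pics
scene pale [([0.434, -0.095, 0.035], 0.6), ([0.45, 0.065, 0.032], 0.28)]
scene sky [([0.44, -0.274, 0.042], 0.93), ([0.644, -0.028, 0.011], 0.57), ([0.667, -0.185, 0.053], 0.53)]
scene mid [([0.445, 0.262, 0.038], 0.91)]
scene navy [([0.624, 0.133, 0.015], 0.66), ([0.45, 0.065, 0.036], 0.56)]
scene white [([0.619, 0.214, 0.054], 0.77)]
scene black [([0.664, -0.186, 0.05], 0.88)]
scene pad [([0.632, 0.053, 0.018], 0.98), ([0.625, 0.132, 0.016], 0.97), ([0.642, -0.026, 0.016], 0.73), ([0.657, -0.104, 0.018], 0.72)]
[0.936 0.333 0.557] [-0.1  0.   0.   0.   0. ]
side pale [([0.424, -0.095, 0.04], 0.64)]
side sky [([0.438, -0.271, 0.04], 0.56)]
side mid [([0.447, 0.258, 0.041], 0.8)]
side navy [([0.454, 0.067, 0.04], 0.85), ([0.618, 0.215, 0.052], 0.5)]
side white [([0.617, 0.214, 0.052], 0.61)]
side black [([0.664, -0.185, 0.053], 0.77)]
side pad [([0.639, 0.057, 0.017], 0.98), ([0.627, 0.135, 0.013], 0.91), ([0.652, -0.108, 0.018], 0.76), ([0.645, -0.027, 0.017], 0.64)]
[0.197 0.368 0.665] [-0.056  0.     0.     0.     0.   ]
0.8 [[-0.89, 0.45, 0.0], [0.45, 0.89, 0.0], [-0.0, 0.0, -1.0]] 0.09157216530511796
```

View pics/scene0.png

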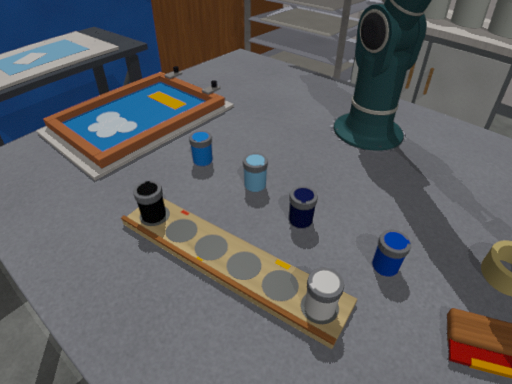

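View pics/side0.png

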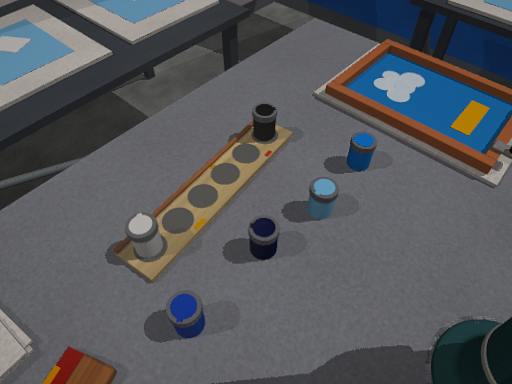

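The scene view shows black (150,200), sky (202,148), pale (255,172), navy (302,207), mid (390,253) and white (322,295). This agrees with the networks, so the order from the white (+y) end is pale→a, sky→b, mid→c, navy→d. Next is a wrist look over the board and over the first pot.

```bash
cat > h.py <<'E'
from station import env, effector, solver, viewer, workorder, search_frame, tip_of
import cv2, numpy as np
P0={"pale":(.429,-.095),"sky":(.439,-.272),"mid":(.446,.260),"navy":(.452,.066)}
PADS0=np.array([[.626,.1335],[.6355,.055],[.6435,-.0265],[.6545,-.106]])
u=np.array([-.115,.993]); u/=np.linalg.norm(u)      # row, +y
def frame(s=1):
    y=s*np.array([u[1],-u[0],0]); z=np.array([0,0,-1.]); return np.column_stack([np.cross(y,z),y,z])
def pick_frame(xyz):
    c=[]
    for s in (1,-1):
        q=solver.inverse_kinematics(np.array(xyz,float),frame(s))
        if q is not None: c.append((abs(q[6]),s,np.round(q,2)))
    return sorted(c,key=lambda a:a[0])
def wrist(save=None):
    s=env.sense(); im,d=viewer.read_camera("wrist"); i=viewer.camera_info("wrist")
    if save: cv2.imwrite(f"pics/{save}.png",im[:,:,::-1])
    h,w=d.shape; g=np.stack(np.meshgrid(np.arange(w),np.arange(h)),-1).reshape(-1,1,2).astype(float)
    n=cv2.undistortPoints(g,np.array(i["intrinsics"]),np.array(i["dist_coeffs"])).reshape(h,w,2)
    c=np.stack([n[...,0]*d,-n[...,1]*d,-d,np.ones_like(d)],-1)
    T=np.eye(4); T[:3,:3]=s["tcp_rot"]; T[:3,3]=s["ee_pos"]
    W=(c@(T@np.array(i["T_tool_cam"])).T)[...,:3]; W[d<=0]=np.nan
    return im,W
def lid(W,guess,top=.078):
    m=(abs(W[...,2]-top)<.007)&(np.hypot(W[...,0]-guess[0],W[...,1]-guess[1])<.055)
    p=W[m][:,:2].astype(np.float32)
    if len(p)<50: return None,0,len(p)
    c,r=cv2.minEnclosingCircle(p); return np.array(c),r,len(p)
E
cat > s1.py <<'E'
from h import *
for n,p in list(P0.items())+[("pad%d"%i,p) for i,p in enumerate(PADS0)]: print(n,[a[1:] for z in (.03,.22) for a in pick_frame([*p,z])])
print(np.round(viewer.camera_info("wrist")["T_tool_cam"],3).tolist())
E
python3 s1.py
```

```text
pale [(1, array([-0.21,  0.46,  0.42,  2.25, -0.39,  0.5 ,  0.63])), (-1, array([-0.82,  0.98,  1.34,  2.28, -1.21,  1.04, -1.74])), (1, array([-0.51,  0.09,  0.7 ,  2.12, -0.07,  0.95,  0.35])), (-1, array([-1.08,  0.25,  1.42,  2.14, -0.3 ,  0.98, -2.52]))]
sky [(1, array([-0.06,  0.62,  0.7 ,  2.08, -0.65,  0.67,  1.19])), (-1, array([-0.42,  1.07,  1.33,  2.1 , -1.23,  1.14, -1.48])), (1, array([-0.23,  0.29,  0.87,  1.96, -0.27,  1.  ,  0.88])), (-1, array([-0.52,  0.54,  1.37,  1.97, -0.59,  1.12, -1.93]))]
mid [(1, array([-0.78,  0.53,  0.23,  2.06, -0.21,  0.58, -0.29])), (-1, array([-0.31,  0.56, -0.35,  2.03,  0.32,  0.61,  2.38])), (1, array([-0.85,  0.23,  0.3 ,  1.94, -0.08,  0.98, -0.4 ])), (-1, array([-0.35,  0.26, -0.28,  1.91,  0.09,  0.99,  2.59]))]
navy [(1, array([-0.49,  0.47,  0.32,  2.2 , -0.3 ,  0.51,  0.18])), (-1, array([-0.01,  0.47, -0.24,  2.17,  0.22,  0.52,  2.83])), (1, array([-0.64,  0.13,  0.46,  2.08, -0.07,  0.96, -0.03])), (-1, array([ 0.85,  0.43, -1.29,  2.  ,  0.47,  1.07,  2.6 ]))]
pad0 [(1, array([-0.51,  0.69,  0.34,  1.76, -0.32,  0.75,  0.
[... 385 characters left out ...]
0.18])), (-1, array([-0.96,  0.82,  1.34,  1.68, -0.83,  1.33, -2.48]))]
pad2 [(1, array([-0.34,  0.72,  0.46,  1.75, -0.44,  0.77,  0.46])), (-1, array([-0.8 ,  1.2 ,  1.33,  1.78, -1.24,  1.27, -2.14])), (1, array([-0.43,  0.49,  0.58,  1.64, -0.29,  1.1 ,  0.35])), (-1, array([-0.82,  0.83,  1.34,  1.67, -0.84,  1.34, -2.36]))]
pad3 [(1, array([-0.2 ,  0.74,  0.45,  1.7 , -0.42,  0.8 ,  0.56])), (-1, array([-0.65,  1.22,  1.33,  1.73, -1.25,  1.29, -2.04])), (1, array([-0.33,  0.54,  0.64,  1.6 , -0.35,  1.12,  0.51])), (-1, array([-0.67,  0.87,  1.34,  1.62, -0.86,  1.37, -2.24]))]
[[-0.0, 0.964, 0.266, 0.075], [1.0, 0.0, 0.001, -0.0], [0.001, 0.266, -0.964, -0.17], [0.0, 0.0, 0.0, 1.0]]
```

```bash
cat > s2.py <<'E'
from h import *
env.reach([.60,.03,.30],frame())
im,W=wrist("board")
r=[(np.round(x["at"],4).tolist(),round(x["score"],2)) for x in tip_of("wrist","pad_a")]
print("pads",r)
for n in "white black".split():
    print(n,[(np.round(x["at"],4).tolist(),round(x["score"],2)) for x in tip_of("wrist",n+"_center")[:2]])
for n,g in (("white",(.618,.2145)),("black",(.664,-.1855))): print(n,lid(W,g,.093))
for n,g in P0.items(): print(n,lid(W,g))
# pads straight from the picture: dark grey discs at the board's top
m=((abs(W[...,2]-.015)<.008)&(im.max(-1).astype(int)-im.min(-1)<25)).astype(np.uint8)
k,lab,st,ce=cv2.connectedComponentsWithStats(cv2.morphologyEx(m,cv2.MORPH_OPEN,np.ones((3,3))))
for j in range(1,k):
    if st[j,4]>250:
        p=W[lab==j]; (c,ax,a)=cv2.fitEllipse(cv2.convexHull(p[:,:2].astype(np.float32)))
        if max(ax)<.085: print("disc",np.round(c,4),np.round(ax,3),np.round(p.mean(0),3))
print(env.sense()["t"],np.round(env.sense()["ee_pos"],4))
E
python3 s2.py
```

```text
pads [([0.6225, 0.1306, 0.0145], 0.89), ([0.6353, 0.0527, 0.0113], 0.82), ([0.6403, -0.023, 0.0122], 0.79), ([0.6555, -0.1058, 0.0138], 0.59)]
white [([0.4267, -0.0944, 0.0395], 0.38)]
black [([0.6647, -0.1846, 0.0541], 0.71)]
white (array([0.61824256, 0.19696376]), 0.02364458702504635, 526)
black (array([ 0.66725945, -0.20778766]), 0.015094252303242683, 56)
pale (array([ 0.42639202, -0.0940541 ]), 0.029787912964820862, 1335)
sky (array([ 0.44297525, -0.26958308]), 0.029261045157909393, 810)
mid (None, 0, 0)
navy (array([0.45349362, 0.06050795]), 0.02960997447371483, 2166)
disc [0.6143 0.2015] [0.041 0.06 ] [0.609 0.192 0.015]
disc [0.6246 0.1334] [0.065 0.065] [0.625 0.134 0.015]
disc [0.6339 0.0539] [0.065 0.065] [0.634 0.054 0.015]
disc [ 0.6432 -0.0257] [0.064 0.065] [ 0.643 -0.025  0.015]
disc [ 0.6526 -0.1052] [0.064 0.066] [ 0.653 -0.105  0.015]
disc [ 0.6609 -0.1819] [0.059 0.064] [ 0.653 -0.168  0.016]
3.275 [0.6    0.0307 0.2998]
```

View pics/board.png

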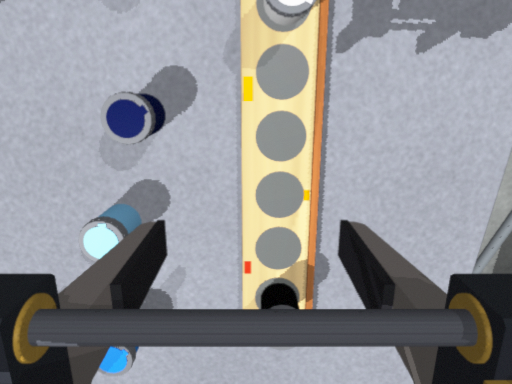

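The wrist view shows the four empty pads clearly at (282,72), (281,136), (280,194) and (278,246). The discs fit to spacings of 80 mm. Now I'll place the first pot, pale.

```bash
cat >> h.py <<'E'
u=np.array([-.0280,.2386]); u/=np.linalg.norm(u)
C=np.array([.6386,.0141]); PAD={n:C+k*u for n,k in (("pale",.12),("sky",.04),("mid",-.04),("navy",-.12))}
P0.update(pale=(.4264,-.0941),sky=(.441,-.271),navy=(.453,.0625))
def move(n):
    env.reach([*P0[n],.19],frame()); env.pause(.1)
    im,W=wrist(); c,r,k=lid(W,P0[n]); print(n,"lid",c,r,k,"guess",P0[n])
    assert c is not None and .026<r<.033
    env.movel([*c,.12],frame(),.15); env.movel([*c,.027],frame(),.10)
    effector.grasp(20); s=env.sense(); print("grip",s["gripper_width"],s["grasp_force"],s["ee_pos"])
    assert .05<s["gripper_width"]<.066
    z0=s["ee_pos"][2]; env.movel([*c,.17],frame(),.15)
    p=PAD[n]; env.reach([*p,.17],frame()); env.movel([*p,.06],frame(),.12)
    env.movel([*p,z0+.018],frame(),.05); env.pause(.15); f0=env.sense()["wrist_force"]
    z=z0+.018
    while z>z0+.012:
        z-=.0006; env.movel([*p,z],frame(),.02); s=env.sense()
        if s["wrist_force"][2]-f0[2]>1.5: break
    print("down",z-z0,s["ee_pos"],s["wrist_force"]-f0)
    effector.release(); env.pause(.1); env.movel([*p,.16],frame(),.12)
    im,W=wrist(n+"_placed"); c,r,k=lid(W,p,.093); print("placed err mm",None if c is None else (c-p)*1e3,r,k,"t",env.sense()["t"])
E
python3 -c "
from h import *
move('pale')"
```

```text
pale lid [ 0.4265784  -0.09425551] 0.02952994778752327 3514 guess (0.4264, -0.0941)
grip 0.0575756036555629 20.00023663043976 [ 0.42673259 -0.09422701  0.02711652]
down 0.014399999999999975 [0.62474553 0.13329341 0.04219098] [-2.85636849 -0.53517434  6.35608424]
placed err mm [-1.15019811 13.12662245] 0.042112696915864944 4951 t 14.05
```

```bash
sed -i 's/<.055)/<.040)/' h.py
python3 -c "
from h import *
move('sky'); move('mid')"
```

```text
sky lid [ 0.43997765 -0.26764899] 0.02962951734662056 3561 guess (0.441, -0.271)
grip 0.05787273552090313 20.000240206718445 [ 0.44022947 -0.26767842  0.02717241]
down 0.014399999999999975 [0.63405014 0.05381271 0.04220203] [-2.04021703  0.52772592  7.00373967]
placed err mm [-0.50871367  0.15461448] 0.029469072818756104 4845 t 25.75
mid lid [0.44858184 0.2614156 ] 0.029498321935534477 3558 guess (0.446, 0.26)
grip 0.05771201890584407 20.00014364719391 [0.44873217 0.26157088 0.02714376]
down 0.014399999999999979 [ 0.643376   -0.02565907  0.04217429] [-3.5497898   1.20387485  6.03494255]
placed err mm [-0.29441572 -0.12410755] 0.029689686372876167 4851 t 36.8083
```

View pics/pale_placed.png

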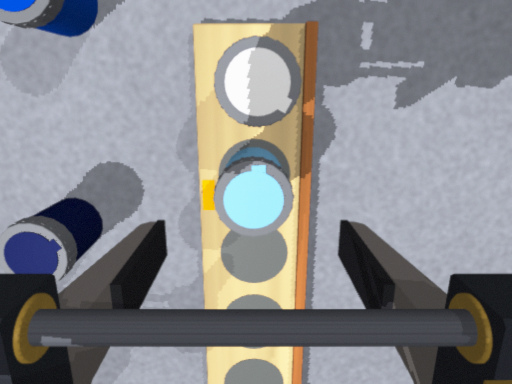

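Pale stands upright on pad_a at (254,195), next to white at (258,80), and both are undisturbed. Sky and mid were placed within about 0.5 mm. Navy is next, then a check of the whole row.

```bash
python3 -c "
from h import *
move('navy')
env.reach([.60,.03,.32],frame())
im,W=wrist('row')
for n,p in PAD.items():
    c,r,k=lid(W,p,.093); print(n,None if c is None else (c-p)*1e3,r,k)
env.reach([.45,.35,.32],frame()); im,_=viewer.read_camera('scene'); cv2.imwrite('pics/final.png',im[:,:,::-1])
for n in 'white black'.split(): print(n,[np.round(r['at'],3).tolist() for r in tip_of('scene',n+'_center')[:1]])
print(env.sense()['t'])"
```

```text
navy lid [0.45339    0.06018163] 0.029680093750357628 3513 guess (0.453, 0.0625)
grip 0.05782547518558047 20.00021070241928 [0.45352833 0.06026575 0.02712886]
down 0.014399999999999979 [ 0.6527075  -0.10512601  0.04220218] [-2.69194309  1.08736789  6.65505281]
placed err mm [-0.74244458 -0.19786783] 0.029770374298095703 4851 t 47.35
pale [-0.23616089 -0.01182078] 0.029613878577947617 2321
sky [-0.24061198 -0.10542196] 0.029615025967359543 1979
mid [-0.15798068  0.36092897] 0.029638994485139847 1722
navy [-0.37843901  0.51875881] 0.029475482180714607 1516
white [[0.616, 0.214, 0.052]]
black []
49.7417
```

View pics/final.png

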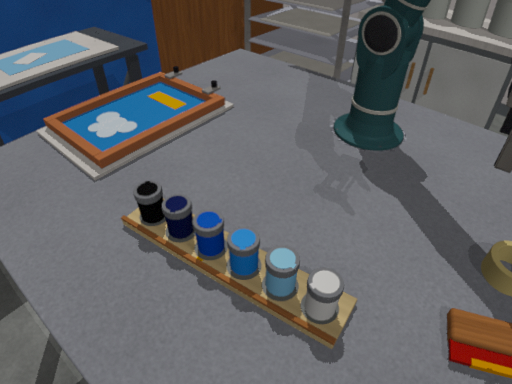

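View pics/row.png

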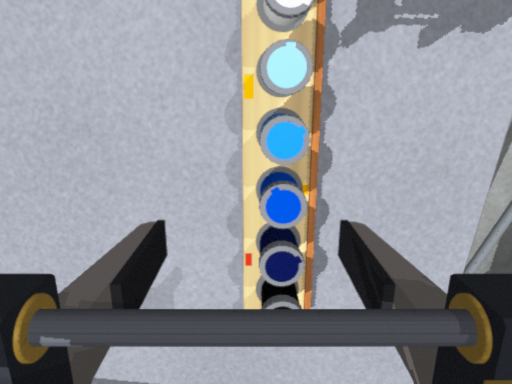

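The row from white (322,295) to black (150,200) darkens step by step. All pots are upright and centred, and the arm is clear.

```bash
python3 -c "
from h import *
print(workorder.finish_job())"
```

```text
the job is handed in; nothing more can be done
None
```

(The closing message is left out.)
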